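# Find the rocking corner of the jig plate and press its shim flat

## Robot

A 6-joint arm with a two-finger parallel gripper is mounted at the origin on the work surface. World frame = base frame: x ahead of the robot, y to its left, z up, the work surface at z = 0. Lengths are in m, angles in rad, forces in N, time in s.
With the tool pointing down it reaches from about 0.25 to 0.775 m from the base axis. Payload 4 kg.
Tool frame: the origin (TCP) lies at the very end of the fingers, on their centre line; the grasp point (between the pads) lies 19 mm behind it; z points along the fingers, y is the line along which they close (so a half turn about z gives the same grasp; the last joint's range is limited). The gripper opens to 94 mm and grips with 3 to 60 N. Pads are 16 mm wide; open, the fingers measure 119 mm over their backs; the gripper's body (75 mm by 177 mm) begins 78 mm behind the grasp point.
Start: joints at [-1.397, 0.087, 1.371, -0, 1.684, -0.103], TCP at [0.15, -0.529, 0.206] pointing down, gripper open.
Joint ranges: [-3.1, 3.1], [-0.76, 2.03], [0.27, 2.55], [-1.08, 4.22], [0.17, 2.65], [-2.57, 2.57]. Speed limits (rad/s): [2.79, 2.79, 3.14, 3.14, 3.14, 3.14].

## Interface

Orientations are given as a 3x3 rotation matrix whose columns are the frame's x, y, z axes.
In Python, from bench import state, get_image, sign_off gives the robot as it stands.
- The arm moves only by the tool play_rows, never from a script. Its argument "plan" is a list that holds one entry, the list of rows, each a list of 6 numbers: the shift along the tool's x, y, z in m, then the turn, a rotation vector about the tool's x, y, z in degrees. In form: [[[dx, dy, dz, wx, wy, wz], ...]]. A call has 1 to 20 rows; each row shifts and turns the commanded pose from where the row before left it, along the tool's axes as they then stand; what a row does not reach is not made up. A row lasts 1/10 s, in which the tool goes at most 50 mm and 8.59 degrees, less where a joint would pass 70% of its speed; a pose out of reach is approached as far as the arm can. A call with a gripper value outside its range is refused whole. "grip" is the closure, from 0 (fully open) to 1 (shut), set as the call begins (left out, the last holds). The fingers move at their own pace and stop on an object; the grip force is fixed at half the most. Time passes only in rows, so rows that do not move let the fingers close. It gives the time, the measured TCP pose, the force, the opening and the grip force at its end, in the units of the state.
- state(): the state, without advancing time (a new reading comes with each control period).
- get_image(name): name is "scene" or "top" or "wrist"; returns a dict with "img" (420x560x3 uint8, red, green, blue), "intrinsics" (3x3 intrinsics, pixels), "dist" ([k1, k2, p1, p2, k3] as OpenCV has them; the pictures are not rectified), "xyz" and "orientation" of the camera in the world. Camera axes: x right, y down, z forward; pixel columns grow to the right and rows downward; lengths in m; the calibration is good to about 2 mm. A picture is of the moment at which its call begins. There is no depth.
- sign_off(): hands the job in; it is judged then, once.
The state is a dict: "clock": time; "q": joint angles; "qd": joint speeds; "tau": joint torques, N m; "tool_pos": TCP position; "tool_rot": TCP orientation; "wrist_force": force on the tool from outside, world axes, zero at the start; "torque": the same for the moment, N m; "gripper_width": finger opening in m; "grip_force": force on a finger pad.
Only numpy, scipy, OpenCV 4.12 (cv2) and the standard library are available. Lean on these libraries where they do the work, as an engineer would, in place of code of your own. Each camera call takes 0.05 s, during which the arm holds its last target. There are 200 camera calls.

## Task

The aluminium jig plate on the bench rocks at one corner: press down on its corners with a fingertip, one after another, until you find the one that gives, and hold it down for a moment. Then press the copper shim beside that corner all the way down, leaving the other three shims up, and move the hand clear. Only press: do not lift or shove the plate, and leave the other parts on the bench where they are.

Things in the scene. Friction and masses are not known exactly. Their poses are not given: they have to be found in the camera images.
- plate_mid (a point): Centre of the top face of the silver aluminium jig plate, loose on four feet on a blue steel bed. Plate 160 mm (x) by 300 mm (y) by 10 mm thick, about 1 kg, top face 40 mm above the bench. Axes are the plate's own: x away from the robot, y to the left, z up; it is turned at most 0.25 rad. Near each corner it has a 40 mm square window in which a shim stands.
- corner_near_left (a point): Point on the plate's top face to press at the near left corner (-55, +128 mm from the plate's centre in its own axes). Three corners stand solid on their feet. One, not always the same, has a 6 mm gap below it: at 3.5 to 6 N this point sinks about 5 mm to a stop, the opposite corner rises about 10 mm, and the plate drops back level when let go.
- corner_near_right (a point): Point on the plate's top face to press at the near right corner (-55, -128 mm from the plate's centre in its own axes). Three corners stand solid on their feet. One, not always the same, has a 6 mm gap below it: at 3.5 to 6 N this point sinks about 5 mm to a stop, the opposite corner rises about 10 mm, and the plate drops back level when let go.
- corner_far_left (a point): Point on the plate's top face to press at the far left corner (+55, +128 mm from the plate's centre in its own axes). Three corners stand solid on their feet. One, not always the same, has a 6 mm gap below it: at 3.5 to 6 N this point sinks about 5 mm to a stop, the opposite corner rises about 10 mm, and the plate drops back level when let go.
- corner_far_right (a point): Point on the plate's top face to press at the far right corner (+55, -128 mm from the plate's centre in its own axes). Three corners stand solid on their feet. One, not always the same, has a 6 mm gap below it: at 3.5 to 6 N this point sinks about 5 mm to a stop, the opposite corner rises about 10 mm, and the plate drops back level when let go.
- shim_near_left (a point): Where the centre of the flat top of the near left shim stands before it is pressed (fixed to the bed, does not go down with the shim): 53 mm above the bench, 13 mm above the plate, 43 mm from that corner's pressing point. A copper button 28 mm across (flat top 22 mm) in a black collar 33 mm across. All four look alike and stand up at the start.
- shim_near_right (a point): Where the centre of the flat top of the near right shim stands before it is pressed (fixed to the bed, does not go down with the shim): 53 mm above the bench, 13 mm above the plate, 43 mm from that corner's pressing point. A copper button 28 mm across (flat top 22 mm) in a black collar 33 mm across. All four look alike and stand up at the start.
- shim_far_left (a point): Where the centre of the flat top of the far left shim stands before it is pressed (fixed to the bed, does not go down with the shim): 53 mm above the bench, 13 mm above the plate, 43 mm from that corner's pressing point. A copper button 28 mm across (flat top 22 mm) in a black collar 33 mm across. All four look alike and stand up at the start.
- shim_far_right (a point): Where the centre of the flat top of the far right shim stands before it is pressed (fixed to the bed, does not go down with the shim): 53 mm above the bench, 13 mm above the plate, 43 mm from that corner's pressing point. A copper button 28 mm across (flat top 22 mm) in a black collar 33 mm across. All four look alike and stand up at the start.
- shim_a (a joint): How far the shim beside the rocking corner, whichever that is, has been pressed: 0 up, 0.009 m fully down. It moves straight down against about 7 N of friction to a stop, its top then 4 mm above the plate and 1 mm above its collar, and stays where it is left. This drives a packer up under that corner and takes out the gap.
- shim_b (a joint): How far one of the three shims that belong to solid corners has been pressed: 0 up, 0.009 m fully down. It must stay up.
- shim_c (a joint): How far one of the three shims that belong to solid corners has been pressed: 0 up, 0.009 m fully down. It must stay up.
- shim_d (a joint): How far one of the three shims that belong to solid corners has been pressed: 0 up, 0.009 m fully down. It must stay up.
- seal_ring: Green polymer seal ring lying flat, 48 mm across, 7 mm high, beyond the far edge of the plate; origin at the centre of its underside. A bystander: leave it alone.
- retaining_ring: Steel retaining ring lying flat, 52 mm across, 5 mm high, beyond the far edge of the plate; origin at the centre of its underside. A bystander: leave it alone.
- union: Brass hexagon union standing upright, 32 mm across, 42 mm high, before the near edge of the plate; origin at the centre of its underside. A bystander: leave it alone.
- bolt: Steel bolt standing on its hexagon head, 28 mm across, 55 mm high, before the near edge of the plate; origin at the centre of its underside. A bystander: leave it alone.
- spanner: Steel spanner lying on the bench to the right of the bed; origin at the centre of its underside. A bystander: leave it alone.
- grease_tin: Yellow tin, 64 mm across, 75 mm high, to the left of the bed; origin at the centre of its underside. A bystander: leave it alone.
- piston: Chrome piston, 48 mm across, 55 mm high, standing below the ram of the green bench press with the red lever, far to the left; origin at the centre of its underside. A bystander: leave it alone.

How it is judged:
By the outcome, as a careful person would: the job done as asked, in the order asked, and still so for the second after the job is handed in, with the robot touching nothing.
It also fails if it takes over 54 s, if anything falls off the work surface, if the arm or the gripper's body presses on something with over 40 N, if the wrist force passes 120 N, or if a joint passes its speed limit or range.

## Working session

There is one attempt and no reset: what is moved stays moved. The work goes in short steps, Python scripts to look and compute and a tool call to move; the robot and the scene stay as the last step left them, time stands still between calls to the robot, and variables do not carry over. Pictures are saved under pics/ and viewed, at most 10 in all, crops included, and the job is handed in when it is done.

Besides the shell and the picture viewer there is one more tool, called as a command line: name --argument value ..., lists and objects as JSON in quotes. play_rows: Moves the arm, as the interface text tells. Its arguments: {"type":"object","properties":{"plan":{"type":"array"},"grip":{"type":"number"}},"required":["plan"]}

```bash
mkdir -p pics
cat > h.py <<'E'
import numpy as np, cv2
from bench import state, get_image, sign_off
def ray(d,uv,z):
    p=cv2.undistortPoints(np.array(uv,float).reshape(-1,1,2),np.array(d["intrinsics"]),np.array(d["dist"])).reshape(-1,2)
    v=np.c_[p,np.ones(len(p))]@np.array(d["orientation"]).T
    o=np.array(d["xyz"]); return o+v*((z-o[2])/v[:,2])[:,None]
E
python3 - <<'E'
from h import *
import pickle
for n in("top","scene"):
    d=get_image(n); pickle.dump(d,open(n+".pkl","wb")); cv2.imwrite(f"pics/{n}0.png",d["img"][:,:,::-1]); print(n,d["xyz"])
print(state())
E
```

```text
top [0.34137535 0.17714177 1.37237545]
scene [ 1.26671739 -0.19543668  0.61914539]
{'clock': 0.1, 'q': array([-1.39711797e+00,  8.78698605e-02,  1.37207586e+00, -2.36883059e-05,
        1.68359196e+00, -1.03096034e-01]), 'qd': array([ 1.22359093e-03, -1.77868595e-03, -2.28853441e-03, -7.46226436e-05,
       -1.17141095e-03,  9.30188572e-04]), 'tau': array([ 2.11857252e-03, -3.41252553e+01, -3.03300655e+01,  7.19745504e-02,
        3.04108928e-02, -9.51707671e-05]), 'tool_pos': array([ 0.15019521, -0.52859055,  0.20444119]), 'tool_rot': array([[ 9.61942608e-01,  2.73251332e-01, -3.59296657e-04],
       [ 2.73251511e-01, -9.61940724e-01,  1.91169604e-03],
       [ 1.76751403e-04, -1.93712023e-03, -9.99998108e-01]]), 'wrist_force': array([0.31683277, 0.46477175, 0.14691356]), 'torque': array([-0.07294584,  0.04772416,  0.02386412]), 'grip_force': 0.0, 'gripper_width': 0.09414702680280819}
```

View pics/top0.png

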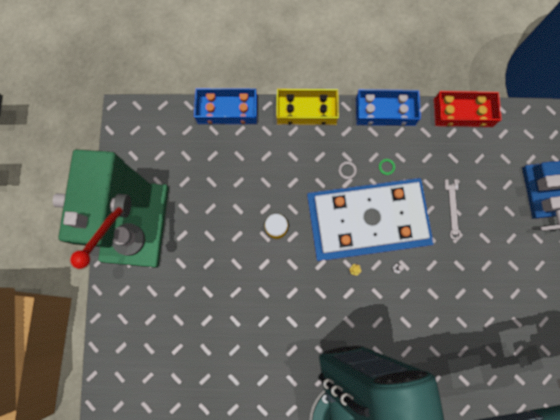

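The top view shows the plate centred near (372,217), turned slightly. The four copper shims are near (340,201), (399,193), (346,240) and (405,232). The union is near (355,270), the bolt near (399,267), and the rings are beyond the far edge.

Run:
```python
from h import *
import pickle
for n in("top","scene"):
    d=pickle.load(open(n+".pkl","rb")); im=d["img"]; hsv=cv2.cvtColor(im,cv2.COLOR_RGB2HSV)
    m=cv2.inRange(hsv,(3,110,90),(17,255,255))
    k,l,s,c=cv2.connectedComponentsWithStats(m)
    for i in range(1,k):
        if s[i,4]>8:
            P=ray(d,c[i],0.052)[0]
            if n=="scene" or (300<c[i][0]<440 and 180<c[i][1]<260): print(n,c[i].round(1),s[i,4],P.round(4))
    if n=="top":
        w=cv2.inRange(hsv,(0,0,150),(180,60,255)); w[:180]=0;w[256:]=0;w[:,:308]=0;w[:,435:]=0
        w=cv2.morphologyEx(w,cv2.MORPH_OPEN,np.ones((5,5)))
        cs=max(cv2.findContours(w,0,2)[0],key=cv2.contourArea)
        cs=cv2.approxPolyDP(cv2.convexHull(cs),6,True).reshape(-1,2)
        P=ray(d,cs,.04); print(cs.tolist(),P.round(3), P.mean(0))
        print(ray(d,[(355,270),(399,267),(348,170),(388,167)],.03).round(3))
```

```text
top [398.4 193.2] 79 [ 0.6287 -0.1387  0.052 ]
top [339.4 201.2] 84 [0.6041 0.029  0.052 ]
top [405.3 231.4] 83 [ 0.5199 -0.1545  0.052 ]
top [345.4 239.5] 87 [0.4959 0.0133 0.052 ]
[[419, 183], [427, 238], [323, 251], [316, 196]] [[ 0.662 -0.202  0.04 ]
 [ 0.503 -0.218  0.04 ]
 [ 0.465  0.075  0.04 ]
 [ 0.621  0.094  0.04 ]] [ 0.56271504 -0.06290877  0.04      ]
[[ 0.413 -0.015  0.03 ]
 [ 0.422 -0.139  0.03 ]
 [ 0.701  0.     0.03 ]
 [ 0.711 -0.116  0.03 ]]
scene [238.   12.6] 1298 [-1.5516  0.8663  0.052 ]
scene [306.7  11.1] 663 [-1.4327  1.3453  0.052 ]
scene [516.5 114.6] 14158 [0.4458 1.1566 0.052 ]
scene [417.   29.8] 33 [-0.696   1.7123  0.052 ]
scene [467.7  22.8] 120 [-0.7289  2.1776  0.052 ]
scene [241.9  81.5] 1320 [-0.2498  0.3812  0.052 ]
scene [301.9  77.3] 687 [-0.2     0.6359  0.052 ]
scene [420.6 114.3] 632 [0.3055 0.8375 0.052 ]
scene [213.8 201.1] 86 [0.5029 0.0115 0.052 ]
scene [144.9 225.3] 105 [ 0.5273 -0.1554  0.052 ]
scene [235.8 225.5] 99 [0.6114 0.0268 0.052 ]
scene [163.2 254.2] 123 [ 0.6357 -0.1396  0.052 ]
scene [443.2 257. ] 121 [0.8836 0.3769 0.052 ]
scene [454.9 266.8] 140 [0.9149 0.3775 0.052 ]
scene [409.2 268.6] 61 [0.8799 0.2905 0.052 ]
scene [420.1 279.3] 77 [0.9113 0.2905 0.052 ]
scene [471.4 281.7] 19 [0.9582 0.3763 0.052 ]
scene [434.2 298.3] 24 [0.9586 0.2815 0.052 ]
scene [ 17.8 416.4] 12 [ 0.8722 -0.3911  0.052 ]
```

View pics/scene0.png

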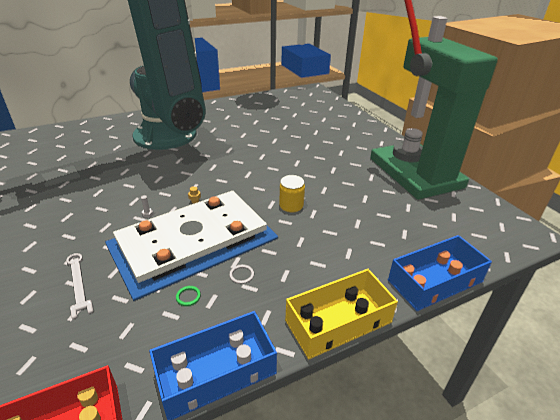

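play_rows --grip 1 --plan '[[[0, 0, 0, 0, 0, 7.5], [0.0263, -0.0171, 0.0065, 0, 0, 0], [0.0263, -0.0171, 0.0065, 0, 0, 0], [0.0263, -0.0171, 0.0065, 0, 0, 0], [0.0263, -0.0171, 0.0065, 0, 0, 0], [0.0263, -0.0171, 0.0065, 0, 0, 0], [0.0263, -0.0171, 0.0065, 0, 0, 0], [0.0263, -0.0171, 0.0065, 0, 0, 0], [0.0263, -0.0171, 0.0065, 0, 0, 0], [0.0263, -0.0171, 0.0065, 0, 0, 0], [0.0263, -0.0171, 0.0065, 0, 0, 0], [0.0263, -0.0171, 0.0065, 0, 0, 0], [0.0263, -0.0171, 0.0065, 0, 0, 0], [0.0263, -0.0171, 0.0065, 0, 0, 0], [0.0263, -0.0171, 0.0065, 0, 0, 0], [0.0263, -0.0171, 0.0065, 0, 0, 0], [0.0263, -0.0171, 0.0065, 0, 0, 0], [0, 0, 0, 0, 0, 0], [0, 0, 0, 0, 0, 0]]]'

```text
clock: 2.0
tool_pos: [0.5264, -0.1968, 0.1006]
tool_rot: [[0.989, 0.147, -0.002], [0.147, -0.989, 0.0], [-0.002, -0.0, -1.0]]
wrist_force: [-0.7, -0.4, 0.5]
gripper_width: 0.0003
grip_force: 0.0
```

Run:
```python
from h import *
d=get_image("wrist"); im=d["img"]; cv2.imwrite("pics/w1.png",im[:,:,::-1])
m=cv2.inRange(cv2.cvtColor(im,cv2.COLOR_RGB2HSV),(3,110,90),(17,255,255))
k,l,s,c=cv2.connectedComponentsWithStats(m)
for i in range(1,k):
    if s[i,4]>40: print(c[i].round(1),s[i],ray(d,c[i],.052)[0].round(4))
print(d["xyz"])
```

```text
[223.2  71.5] [207  54  34  36 918] [ 0.6311 -0.1393  0.052 ]
[ 7.1 78.7] [  0  60  19  37 531] [0.6064 0.0225 0.052 ]
[230.1 218.4] [215 202  30  32 687] [ 0.522  -0.1557  0.052 ]
[ 29.4 217.6] [ 15 204  30  28 631] [0.4975 0.0118 0.052 ]
[ 0.60384881 -0.18479732  0.28043632]
```

View pics/w1.png

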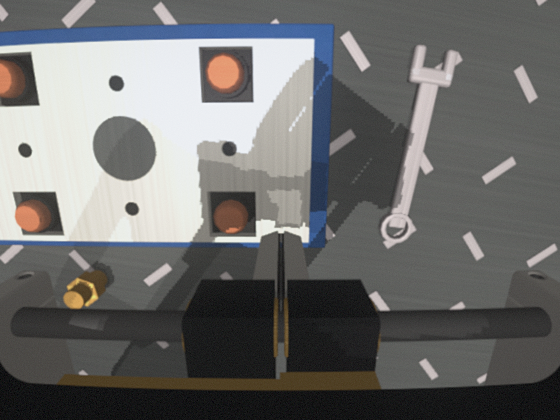

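The wrist view shows the closed fingertips over the near-right corner beside the shim at (230,218). The shim positions agree with the top view to within 2 mm.

play_rows --plan '[[[0.002, 0.002, 0.018, 0, 0, 0], [0, 0, 0.018, 0, 0, 0], [0, 0, 0.013, 0, 0, 0], [0, 0, 0.006, 0, 0, 0], [0, 0, 0.003, 0, 0, 0], [0, 0, 0.002, 0, 0, 0], [0, 0, 0.001, 0, 0, 0], [0, 0, 0, 0, 0, 0], [0, 0, 0, 0, 0, 0]]]'

```text
clock: 2.95
tool_pos: [0.5295, -0.199, 0.041]
tool_rot: [[0.989, 0.146, 0.001], [0.146, -0.989, -0.001], [0.001, 0.001, -1.0]]
wrist_force: [0.3, -0.2, -0.1]
gripper_width: 0.0
grip_force: 0.0
```

play_rows --plan '[[[0, 0, 0.001, 0, 0, 0], [0, 0, 0.001, 0, 0, 0], [0, 0, 0, 0, 0, 0], [0, 0, 0, 0, 0, 0]]]'

```text
clock: 3.35
tool_pos: [0.5295, -0.1992, 0.0392]
tool_rot: [[0.989, 0.145, 0.001], [0.145, -0.989, -0.001], [0.001, 0.001, -1.0]]
wrist_force: [-0.1, -0.7, 4.4]
gripper_width: 0.0006
grip_force: 2.0
```

play_rows --plan '[[[0, 0, 0.001, 0, 0, 0], [0, 0, 0, 0, 0, 0], [0, 0, 0, 0, 0, 0]]]'

```text
clock: 3.65
tool_pos: [0.5294, -0.1992, 0.0377]
tool_rot: [[0.989, 0.145, 0.001], [0.145, -0.989, -0.001], [0.001, 0.001, -1.0]]
wrist_force: [-0.7, -0.4, 3.7]
gripper_width: 0.0008
grip_force: 2.2
```

play_rows --plan '[[[0, 0, 0.001, 0, 0, 0], [0, 0, 0.001, 0, 0, 0], [0, 0, 0, 0, 0, 0], [0, 0, 0, 0, 0, 0]]]'

```text
clock: 4.05
tool_pos: [0.5293, -0.1993, 0.0356]
tool_rot: [[0.989, 0.145, 0.0], [0.145, -0.989, -0.001], [0.0, 0.001, -1.0]]
wrist_force: [0.1, -1.5, 4.7]
gripper_width: 0.0005
grip_force: 2.3
```

play_rows --plan '[[[0, 0, 0.0006, 0, 0, 0], [0, 0, 0.0006, 0, 0, 0], [0, 0, 0, 0, 0, 0], [0, 0, 0, 0, 0, 0], [0, 0, 0, 0, 0, 0]]]'

```text
clock: 4.55
tool_pos: [0.5293, -0.1993, 0.0351]
tool_rot: [[0.989, 0.145, 0.001], [0.145, -0.989, -0.001], [0.0, 0.001, -1.0]]
wrist_force: [-2.2, -1.5, 7.3]
gripper_width: 0.0001
grip_force: 3.7
```

Run:
```python
from h import *
d=get_image("scene"); cv2.imwrite("pics/s1.png",cv2.resize(d["img"][170:310,90:300,::-1],None,fx=3,fy=3))
```

```text
(no output)
```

View pics/s1.png

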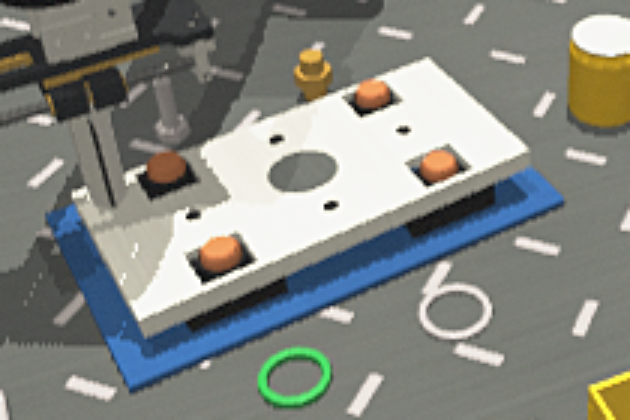

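The near-right corner sank 5 mm to its stop, and the far-left corner has visibly risen at (530,150) in the crop. I'll hold it there, then let it up gently.

play_rows --plan '[[[0, 0, 0, 0, 0, 0], [0, 0, 0, 0, 0, 0], [0, 0, 0, 0, 0, 0], [0, 0, 0, 0, 0, 0], [0, 0, 0, 0, 0, 0], [0, 0, 0, 0, 0, 0], [0, 0, 0, 0, 0, 0], [0, 0, 0, 0, 0, 0], [0, 0, 0, 0, 0, 0], [0, 0, 0, 0, 0, 0]]]'

```text
clock: 5.6
tool_pos: [0.5293, -0.1993, 0.0351]
tool_rot: [[0.989, 0.145, 0.001], [0.145, -0.989, -0.001], [0.0, 0.001, -1.0]]
wrist_force: [-1.5, -2.2, 8.2]
gripper_width: 0.0006
grip_force: 3.7
```

play_rows --plan '[[[0, 0, -0.001, 0, 0, 0], [0, 0, -0.001, 0, 0, 0], [0, 0, -0.001, 0, 0, 0], [0, 0, -0.001, 0, 0, 0], [0, 0, -0.001, 0, 0, 0], [0, 0, -0.001, 0, 0, 0], [0, 0, -0.001, 0, 0, 0], [0, 0, -0.005, 0, 0, 0], [0, 0, -0.01, 0, 0, 0], [0, 0, -0.013, 0, 0, 0], [0, 0, 0, 0, 0, 0]]]'

```text
clock: 6.7
tool_pos: [0.5307, -0.1995, 0.0722]
tool_rot: [[0.989, 0.146, 0.004], [0.146, -0.989, -0.002], [0.004, 0.003, -1.0]]
wrist_force: [0.0, -0.5, -0.2]
gripper_width: 0.0008
grip_force: 0.0
```

Run:
```python
from h import *
d=get_image("wrist"); im=d["img"]
m=cv2.inRange(cv2.cvtColor(im,cv2.COLOR_RGB2HSV),(3,110,70),(17,255,255))
k,l,s,c=cv2.connectedComponentsWithStats(m)
T=state();print(T["tool_pos"],T["wrist_force"])
for i in range(1,k):
    if s[i,4]>40:
        P=ray(d,c[i],.052)[0]; print(c[i].round(1),s[i],P.round(4),(T["tool_rot"].T@(P-T["tool_pos"])).round(4))
```

```text
[ 0.53022398 -0.19933805  0.07122046] [-0.28280287  0.01961353 -0.76023825]
[209.6  71.7] [ 190   51   40   42 1235] [ 0.631  -0.1392  0.052 ] [ 0.1084 -0.0448  0.0194]
[  6.2 236. ] [  0 217  19  34 382] [0.498  0.0041 0.052 ] [-0.0023 -0.206   0.0188]
[220.  234.6] [ 201  216   38   37 1004] [ 0.5234 -0.1561  0.052 ] [-0.0005 -0.0438  0.0191]
[ 65.5 295.9] [ 56 291  18  11  56] [ 0.4539 -0.0396  0.052 ] [-0.0524 -0.1692  0.0187]
[ 79.  299.5] [ 71 290  17  19 108] [ 0.4525 -0.0505  0.052 ] [-0.0553 -0.1586  0.0188]
```

play_rows --plan '[[[-0.001, -0.022, 0, 0, 0, 0], [-0.001, -0.022, 0, 0, 0, 0], [0, 0, 0.007, 0, 0, 0], [0, 0, 0.005, 0, 0, 0], [0, 0, 0.003, 0, 0, 0], [0, 0, 0.001, 0, 0, 0], [0, 0, 0.001, 0, 0, 0], [0, 0, 0.001, 0, 0, 0], [0, 0, 0, 0, 0, 0], [0, 0, 0, 0, 0, 0]]]'

```text
clock: 7.75
tool_pos: [0.5205, -0.1562, 0.0523]
tool_rot: [[0.989, 0.145, -0.0], [0.145, -0.989, -0.0], [-0.0, 0.0, -1.0]]
wrist_force: [-3.0, 1.1, 5.7]
gripper_width: 0.0004
grip_force: 2.9
```

play_rows --plan '[[[0, 0, 0.001, 0, 0, 0], [0, 0, 0.001, 0, 0, 0], [0, 0, 0.001, 0, 0, 0], [0, 0, 0.001, 0, 0, 0], [0, 0, 0.001, 0, 0, 0], [0, 0, 0, 0, 0, 0], [0, 0, 0, 0, 0, 0]]]'

```text
clock: 8.45
tool_pos: [0.5205, -0.1562, 0.0474]
tool_rot: [[0.989, 0.145, -0.0], [0.145, -0.989, -0.0], [-0.0, 0.0, -1.0]]
wrist_force: [-4.4, 1.2, 6.6]
gripper_width: 0.0009
grip_force: 3.2
```

play_rows --plan '[[[0, 0, 0.001, 0, 0, 0], [0, 0, 0.001, 0, 0, 0], [0, 0, 0.001, 0, 0, 0], [0, 0, 0.0005, 0, 0, 0], [0, 0, 0.0005, 0, 0, 0], [0, 0, 0, 0, 0, 0], [0, 0, 0, 0, 0, 0]]]'

```text
clock: 9.15
tool_pos: [0.5206, -0.1562, 0.0442]
tool_rot: [[0.989, 0.145, -0.0], [0.145, -0.989, -0.0], [-0.0, 0.0, -1.0]]
wrist_force: [-4.9, 1.3, 9.4]
gripper_width: 0.0003
grip_force: 4.8
```

play_rows --plan '[[[0, 0, 0.0005, 0, 0, 0], [0, 0, 0.0005, 0, 0, 0], [0, 0, 0.0005, 0, 0, 0], [0, 0, 0, 0, 0, 0], [0, 0, 0, 0, 0, 0], [0, 0, 0, 0, 0, 0]]]'

```text
clock: 9.75
tool_pos: [0.5207, -0.1563, 0.0441]
tool_rot: [[0.989, 0.145, 0.0], [0.145, -0.989, -0.001], [0.0, 0.001, -1.0]]
wrist_force: [-6.9, 2.5, 15.9]
gripper_width: 0.0006
grip_force: 7.6
```

It's at the stop: z stays at 0.044 while the force rises. Next I retract and check.

play_rows --plan '[[[0, 0, -0.002, 0, 0, 0], [0, 0, -0.002, 0, 0, 0], [0, 0, -0.004, 0, 0, 0], [0, 0, -0.01, 0, 0, 0], [0, 0, -0.02, 0, 0, 0], [0, 0, -0.02, 0, 0, 0], [0, 0, -0.02, 0, 0, 0], [0, 0, -0.02, 0, 0, 0], [0, 0.02, -0.02, 0, 0, 0], [0, 0.03, -0.01, 0, 0, 0], [0, 0.03, 0, 0, 0, 0], [0, 0.03, 0, 0, 0, 0], [0, 0.03, 0, 0, 0, 0], [0, 0, 0, 0, 0, 0], [0, 0, 0, 0, 0, 0]]]'

```text
clock: 11.25
tool_pos: [0.541, -0.2944, 0.1687]
tool_rot: [[0.99, 0.144, -0.0], [0.144, -0.99, 0.001], [-0.0, -0.001, -1.0]]
wrist_force: [-0.0, 1.0, -0.6]
gripper_width: 0.0004
grip_force: 0.0
```

Run:
```python
from h import *
d=get_image("scene"); cv2.imwrite("pics/s2.png",cv2.resize(d["img"][170:310,90:300,::-1],None,fx=3,fy=3))
T=state();print(T["tool_pos"],T["wrist_force"])
```

```text
[ 0.54108677 -0.29366132  0.16884877] [-0.35472332  0.83999767 -0.16517628]
```

View pics/s2.png

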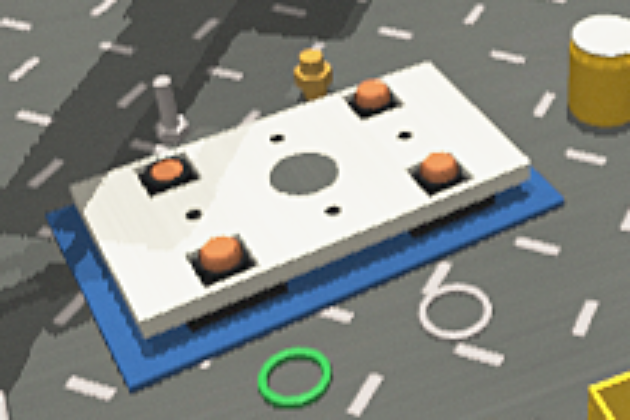

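The near-right shim at (167,170) is flush, the other three stand up, the plate is level, and the bystanders haven't moved.

```bash
python3 -c "
from bench import sign_off; print(sign_off())"
```

```text
the job is handed in; nothing more can be done
None
```

The near-right corner, the first one I pressed, was the one that rocks, so I left the other three alone; I held it down for just over 1 s, pressed its shim to the stop with the other three still up, moved the hand clear and handed the job in.

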